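# Retighten the crown nut of a file press

## Task

The left-hand nut (as the robot sees it) on top of the file press has worked loose: run it down clockwise with the fingers until it is finger-tight, no further, then tighten it with the spanner until it comes up solid, about a twelfth of a turn more. Lay the spanner back down flat on the counter when you are done, and leave the other things on the counter where they are.

Things in the scene. Friction and masses are not known exactly. Their poses are not given: they have to be found in the camera images.
- press: grey file press fixed to the counter: base 180 (x) x 300 (y) x 35 mm, two columns, crown beam 56 (x) x 310 (y) mm, flat top 190 mm up, central screw with 160 mm tommy bar 248 mm up (its -x end leans to -y). Origin on the counter under its centre; x away from the robot, y left along the beam. A nut on a column top 130 mm to either side: the left (+y) one is loose, the right one tight, leave it
- nut: the loose steel locknut: hexagon 36 mm across flats (41.5 over corners), 22 mm tall, then a collar 33 mm across, 4 mm high; the 24 mm column thread ends 4 mm above that. Axis vertical; it keeps its height: underside 193 mm above the counter. Origin: centre of the underside, z up. Its x axis is square to a pair of flats (flats face x and every 60 deg from it) and turns with the nut
- washer_edge (a point): point on the flat washer under the nut (50 mm across, 3 mm thick, lying on the beam, top 193 mm up), 25 mm from the nut's axis; the washer turns with the nut until finger-tight, then stays
- nut_rundown (a joint): how far the nut is run down, rad, growing clockwise seen from above: starts loose between -1.2 and -0.6, ends at 0, finger-tight, where the washer is nipped; about 0.15 N m turns it, either way
- nut_tighten (a joint): how far the nut is tightened beyond finger-tight, rad, clockwise from above: 0 to 0.5, where it comes up solid; about 1 N m turns it, so it only moves once nut_rundown has reached 0. The nut's whole angle is the sum of both joints
- wrench: the press's flat open-ended spanner, dark steel plate 10 mm thick, about 0.35 kg, 186 mm long, lying flat on the counter left or right of the press. Origin on its underside at the jaw centre (where the nut's axis sits when fully on); x along the straight handle, z up. The jaw opens to -x. Head 78 mm wide; handle 24 mm wide from x = 60 to 160 mm. The same either side up
- wrench_jaw (a point): jaw centre at mid-thickness, 5 mm above the wrench's origin, axes as the wrench's. Jaw gap 38 mm (nut 36): parallel faces square to y from x = -13 to +22 mm, tips flared to x = -21 mm, bottom of the jaw at x = +22.5 mm
- wrench_grip (a point): on the wrench's handle, mid-thickness, 100 mm from the jaw centre; axes as the wrench's
- glasses_case: closed grey plastic spectacle case, 65 x 160 x 40 mm, long side along its y; origin under its centre
- stapler: black desk stapler, 150 x 36 x 60 mm, long side along its x; origin under its centre
- tape_dispenser: black tape dispenser, 140 x 65 x 91 mm; origin under its centre
- mug: white mug, 82 mm across, 95 mm tall; origin under its centre
- rubber_stamp: rubber stamp with a turned wooden handle, 70 x 34 x 74 mm; origin under its centre
- pen_cup: steel pen cup, 80 mm across, 100 mm tall; origin under its centre

How it is judged (in metres and radians):
On the way, in this order (a step that is already met when the one before it is completed fails the run):
1. the nut is run down finger-tight with the fingers on it (value of joint nut_rundown above -0.08 rad and contact force between the fingers and nut above 1 N), for 0.1 s.
2. the spanner, pressing on the nut, has tightened it (value of joint nut_tighten above 0.38 rad and contact force between wrench and nut above 1 N), for 0.05 s.
At the end, for the whole second after the job is handed in: The nut is still fully run down (nut_rundown above -0.08 rad) and tightened (nut_tighten above 0.38 rad of 0.5); the spanner lies flat on the counter (origin below 20 mm, within 0.12 rad of flat, either side up), at rest (value of joint nut_rundown above -0.08 rad and value of joint nut_tighten above 0.38 rad and height (world z) of wrench below 0.02 m and (angle between wrench's own z axis and vertical below 0.12 rad or angle between wrench's own z axis and vertical above 3.02 rad) and linear speed of wrench below 0.02 m/s); the robot touches nothing.
It fails at once if the fingers, instead of the spanner, tighten the nut clearly beyond finger-tight (touching the nut with nut_tighten above 0.2 rad) (contact force between the fingers and nut above 1 N and value of joint nut_tighten above 0.2 rad).
It fails at once if another thing on the counter is moved by more than 40 mm (distance of any of glasses_case, stapler, tape_dispenser, mug, rubber_stamp, pen_cup from where it was at the start of the episode above 0.04 m).
It also fails if it takes over 70 s, if anything falls off the work surface, if the arm or the gripper's body presses on something with over 40 N, if the wrist force passes 120 N, or if a joint passes its speed limit or range.

## Robot

A 6-joint arm with a two-finger parallel gripper is mounted at the origin on the work surface. World frame = base frame: x ahead of the robot, y to its left, z up, the work surface at z = 0. Lengths are in m, angles in degrees, forces in N, time in s.
With the tool pointing down it reaches from about 0.35 to 0.725 m from the base axis. Payload 4.3 kg.
Tool frame: the origin (TCP) lies at the very end of the fingers, on their centre line; the grasp point (between the pads) lies 19 mm behind it (bot.hold_point_z is the distance from the TCP to the grasp point, in m); z points along the fingers, y is the line along which they close (so a half turn about z gives the same grasp; the last joint's range is limited). The gripper opens to 85 mm and grips with 20 to 120 N. Pads are 22 mm wide; open, the fingers measure 114 mm over their backs; the gripper's body (76 mm by 85 mm) begins 54 mm behind the grasp point. The pads swing forward as they close: fully open they stand 13 mm farther back than shut.
Start: joints at [65.701, 21.618, 4.641, 73.018, 0, 83.68], TCP at [0.177, 0.547, 0.231] pointing down, gripper open.
Joint ranges: [-156.06, 156.06], [-48.1, 94.91], [-58.44, 69.94], [-101.28, 121.22], [-78.64, 73.56], [-180, 180]. Speed limits (degrees/s): [147.25, 147.25, 180, 180, 180, 180].

## Interface

Orientations are given as a 3x3 rotation matrix whose columns are the frame's x, y, z axes.
In Python, from bench import bot gives the robot as it stands. The module is installed in compiled form; this text tells all that it offers.
- The arm moves only by the shell command python3 -m handwheel 'ROWS'. ROWS is a JSON object of lists of equal length, an entry for each row: "linear": the shift along the tool's x, y, z in mm, a list of three; "rot": the turn, a rotation vector about the tool's x, y, z in rad, a list of three; "grip": the opening in per cent of the stroke, from 0 (shut) to 100 (fully open). In form: {"linear": [[x, y, z], ...], "rot": [[rx, ry, rz], ...], "grip": [grip, ...]}. A call has 1 to 5 rows; each row shifts and turns the commanded pose from where the row before left it, along the tool's axes as they then stand; what a row does not reach is not made up. A row lasts 1/10 s, in which the tool goes at most 50 mm and 8.59 degrees, less where a joint would pass 70% of its speed; a pose out of reach is approached as far as the arm can. A call is refused whole if a number of a shift passes 50 or a number of a turn 0.15, either way. A call with a gripper value outside its range is refused whole. The fingers move at their own pace and stop on an object; the grip force is fixed at half the most. Time passes only in rows, so rows that do not move let the fingers close. It gives the time, the measured TCP pose, the force, the opening and the grip force at its end, in the units of the state.
- bot.observe(): the state, without advancing time (a new reading comes with each control period).
- bot.grab_frame(name): name is "side" or "top" or "wrist"; returns the picture (384x512x3 uint8, red, green, blue); there is no depth.
- bot.camera_params(name): a dict with "fx", "fy", "cx", "cy" (pixels), "T" (4x4, takes a point from camera to world coordinates). Camera axes: x right, y down, z forward; pixel columns grow to the right and rows downward; lengths in m; the calibration is good to about 2 mm. A picture is of the moment at which its call begins: read the wrist's pose just before it. camera_params takes no time and is no camera call; for the wrist camera it gives the pose at the moment of the call.
- bot.hand_in(): hands the job in; it is judged then, once.
The state is a dict: "t": time; "joints": joint angles; "dq": joint speeds; "joint_torque": joint torques, N m; "position": TCP position; "tcp_rot": TCP orientation; "contact_force": force on the tool from outside, world axes, zero at the start; "wrist_torque": the same for the moment, N m; "opening": finger opening in m; "gripper_force": force on a finger pad.
Only numpy, scipy, OpenCV 4.12 (cv2) and the standard library are available. Lean on these libraries where they do the work, as an engineer would, in place of code of your own. Each camera call takes 0.05 s, during which the arm holds its last target. There are 200 camera calls.

## Working session

There is one attempt and no reset: what is moved stays moved. The work goes in short steps, Python scripts to look and compute and a shell command to move; the robot and the scene stay as the last step left them, time stands still between calls to the robot, and variables do not carry over. Pictures are saved under pics/ and viewed, at most 10 in all, crops included, and the job is handed in when it is done.

```bash
mkdir -p pics; python3 - <<'E'
from bench import bot
import cv2, numpy as np
a=[]
for n in ("top","side"):
    im=bot.grab_frame(n); np.save(n+'.npy',im)
    p=bot.camera_params(n); print(n,p['fx'],p['fy'],p['cx'],p['cy'],np.round(p['T'],3).tolist())
    cv2.imwrite(f'pics/{n}0.png',cv2.resize(im[:,:,::-1],(800,600),interpolation=cv2.INTER_CUBIC))
s=bot.observe(); print(s['position'],np.round(s['tcp_rot'],3).tolist(),s['opening'],bot.hold_point_z)
E
```

```text
top 379.8126675199764 379.8126675199764 255.43389826735228 188.86339009515882 [[0.021, -0.98, 0.196, 0.174], [-1.0, -0.02, 0.007, 0.01], [-0.003, -0.196, -0.981, 1.695], [0.0, 0.0, 0.0, 1.0]]
side 476.55444407589994 476.55444407589994 263.3293310543309 192.81611760236493 [[0.806, -0.412, 0.425, -0.147], [-0.592, -0.572, 0.568, -0.904], [0.01, -0.709, -0.705, 1.24], [0.0, 0.0, 0.0, 1.0]]
[0.17722939 0.54640354 0.23045932] [[-0.951, 0.309, -0.001], [0.309, 0.951, -0.002], [0.0, -0.002, -1.0]] 0.08537313568728642 0.0187
```

View pics/top0.png

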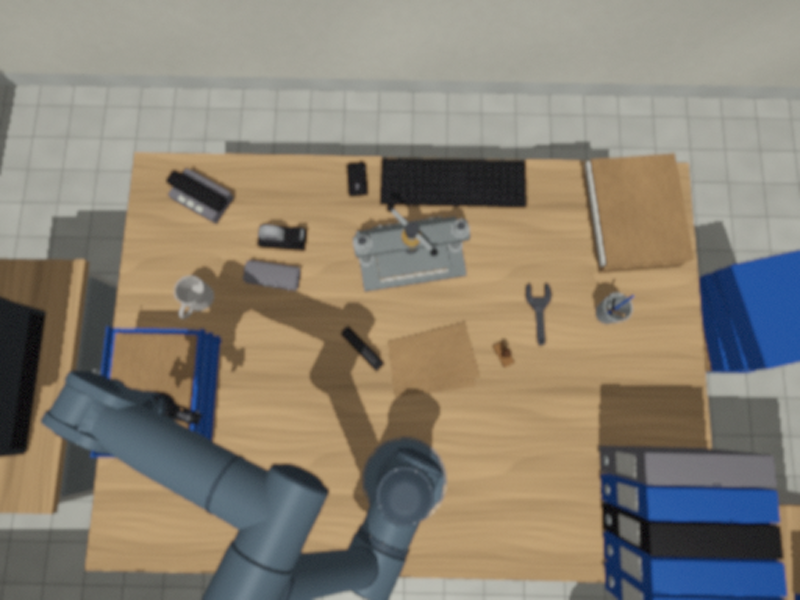

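View pics/side0.png

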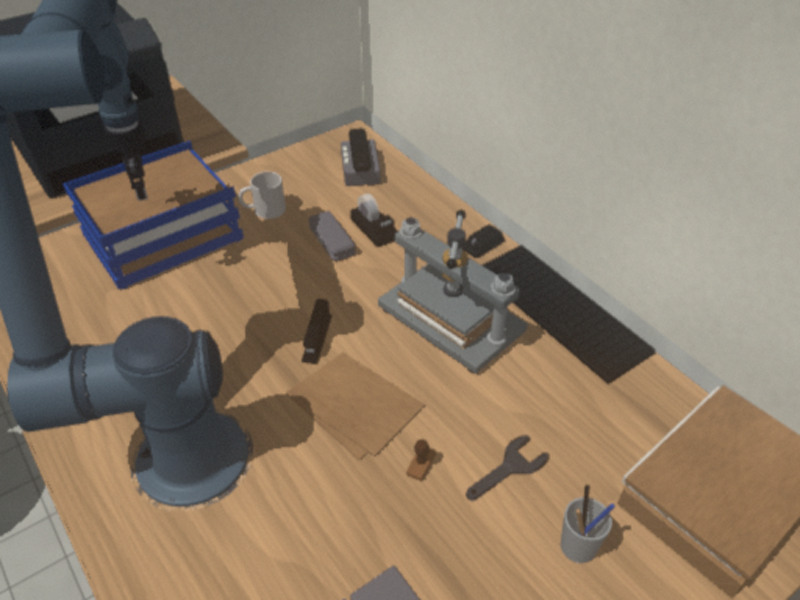

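The top view shows the loose nut at about (362,240), the tight nut at (460,227), and the spanner with its jaw at (539,292) and handle end at (541,342). The rubber stamp is at (503,350) and the stapler at (362,347).

```bash
cat > h.py <<'E'
from bench import bot
import cv2, numpy as np
from scipy.spatial.transform import Rotation as R
def ray(p,uv,z):
    T=p['T']; d=T[:3,:3]@[(uv[0]-p['cx'])/p['fx'],(uv[1]-p['cy'])/p['fy'],1]; o=T[:3,3]
    return o+d*(z-o[2])/d[2]
def proj(p,X):
    T=p['T']; c=T[:3,:3].T@(np.asarray(X)-T[:3,3]); return np.array([p['fx']*c[0]/c[2]+p['cx'],p['fy']*c[1]/c[2]+p['cy']])
def go(pos,Rt=None):
    """shift in current tool axes (mm), rotvec in tool axes (rad)"""
    s=bot.observe(); Rc=np.array(s['tcp_rot']); 
    d=Rc.T@(np.array(pos)-s['position'])*1000
    r=R.from_matrix(Rc.T@Rt).as_rotvec() if Rt is not None else np.zeros(3)
    return np.round(d,1),np.round(r,3)
def down(deg):  # tool y axis at heading deg, z down
    a=np.radians(deg); y=np.array([np.cos(a),np.sin(a),0]); z=np.array([0,0,-1.]); return np.column_stack([np.cross(y,z),y,z])
E
python3 - <<'E'
from h import *
p=bot.camera_params('top'); k=1.5625
for n,uv,z in [('nutL',(362,240),.22),('nutR',(460,227),.22),('jaw',(539,292),.01),('end',(541,342),.01),('stamp',(503,350),.03),('stapler',(362,347),.05),('case',(272,275),.04),('scr',(412,230),.248),('pen',(616,308),.1),('bar-',(433,251),.248),('bar+',(393,201),.248)]:
    print(n,np.round(ray(p,np.array(uv)/k,z),3))
im=np.load('top.npy'); m=(im.max(2)<85).astype(np.uint8); m[:, :325]=0;m[:,370:]=0;m[:175]=0;m[225:]=0
c=max(cv2.findContours(m,0,2)[0],key=cv2.contourArea); w=np.array([ray(p,q[0],.01)[:2] for q in c]); print(len(w),w.min(0),w.max(0))
ys,xs=np.nonzero(m); 
P=np.array([ray(p,(x,y),.01)[:2] for x,y in zip(xs,ys)]); u,s,v=np.linalg.svd(P-P.mean(0)); print(P.mean(0),v[0],np.degrees(np.arctan2(v[0][1],v[0][0])))
print(np.round(bot.camera_params('wrist')['T'],3).tolist(),bot.camera_params('wrist')['fx'])
E
```

```text
nutL [0.612 0.12  0.22 ]
nutR [ 0.652 -0.133  0.22 ]
jaw [ 0.529 -0.382  0.01 ]
end [ 0.383 -0.384  0.01 ]
stamp [ 0.356 -0.272  0.03 ]
stapler [0.354 0.123 0.05 ]
case [0.556 0.388 0.04 ]
scr [ 0.633 -0.008  0.248]
pen [ 0.469 -0.57   0.1  ]
bar- [ 0.579 -0.062  0.248]
bar+ [0.71  0.042 0.248]
37 [ 0.38265333 -0.40971786] [ 0.54710197 -0.34595065]
[ 0.47814817 -0.38025755] [-0.99995913 -0.00904082] -179.48199211158823
[[0.31, 0.909, 0.278, 0.106], [0.951, -0.295, -0.094, 0.57], [-0.004, 0.293, -0.956, 0.373], [0.0, 0.0, 0.0, 1.0]] 300.34369593581545
```

```bash
H="python3 -m handwheel"
$H '{"linear":[[0,0,-50],[0,0,-50],[-40,-20,0],[-40,-20,0],[-40,-20,0]],"rot":[[0,0,0],[0,0,0],[0,0,0],[0,0,0],[0,0,0]],"grip":[100,100,100,100,100]}'
$H '{"linear":[[-42,-21,0],[-42,-21,0],[-42,-21,0],[-42,-21,0],[-42,-21,0]],"rot":[[0,0,0],[0,0,0],[0,0,0],[0,0,0],[0,0,0]],"grip":[100,100,100,100,100]}'
$H '{"linear":[[-42,-21,0],[-42,-21,0],[-42,-21,0],[-42,-21,0],[-40,-20,0]],"rot":[[0,0,0],[0,0,0],[0,0,0],[0,0,0],[0,0,0]],"grip":[100,100,100,100,100]}'
$H '{"linear":[[0,0,0],[0,0,0]],"rot":[[0,0,0],[0,0,0]],"grip":[100,100]}'
python3 - <<'E'
from h import *
p=bot.camera_params('wrist'); im=bot.grab_frame('wrist'); np.save('w1.npy',im)
print(proj(p,[.612,.12,.22]),proj(p,[.612,.12,.193]))
cv2.imwrite('pics/w1.png',cv2.resize(im[:,:,::-1],(800,600),interpolation=cv2.INTER_CUBIC))
E
```

```text
t: 0.6
position: [0.274, 0.4521, 0.3315]
tcp_rot: [[-0.952, 0.307, 0.001], [0.307, 0.952, 0.001], [-0.0, 0.001, -1.0]]
contact_force: [2.0, -0.6, -1.6]
opening: 0.0857
gripper_force: 0.0
t: 1.1
position: [0.4413, 0.2865, 0.331]
tcp_rot: [[-0.951, 0.309, -0.001], [0.309, 0.951, -0.0], [0.001, -0.0, -1.0]]
contact_force: [0.5, 0.1, -0.4]
opening: 0.0857
gripper_force: 0.0
t: 1.6
position: [0.6072, 0.1233, 0.3307]
tcp_rot: [[-0.951, 0.309, -0.001], [0.309, 0.951, 0.0], [0.001, -0.0, -1.0]]
contact_force: [0.2, 0.3, -0.4]
opening: 0.0854
gripper_force: 0.0
t: 1.8
position: [0.6064, 0.1242, 0.3301]
tcp_rot: [[-0.951, 0.311, -0.002], [0.311, 0.951, 0.0], [0.002, -0.0, -1.0]]
contact_force: [-0.4, 1.4, -0.3]
opening: 0.0856
gripper_force: 0.0
[256.03969542 195.29615029] [256.31306594 186.75786176]
```

View pics/w1.png

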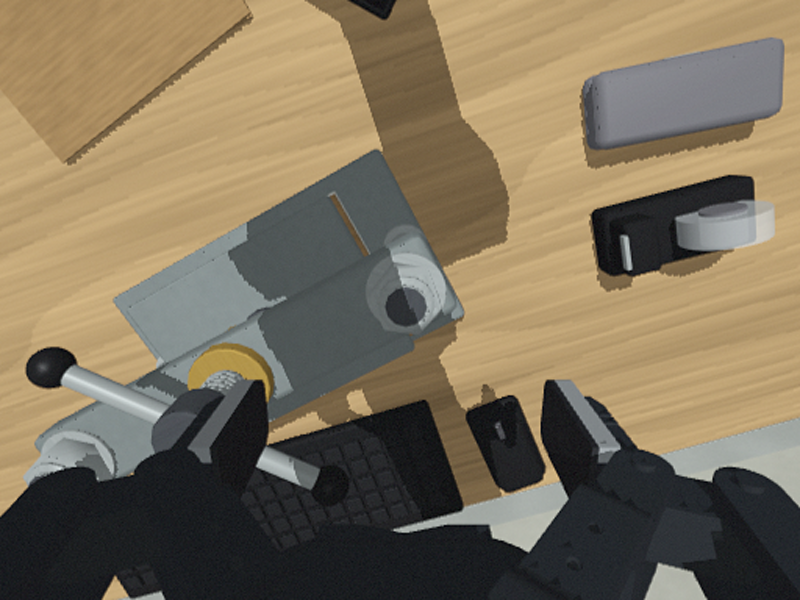

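The nut sits at (406,300), with the dark thread end at about (406,306). I'll enlarge it to read its hexagon.

```bash
python3 - <<'E'
from h import *
p=bot.camera_params('wrist'); k=1.5625
c=ray(p,np.array((406.5,306.5))/k,.223); print(c)
im=np.load('w1.npy')
# rectified: resample onto plane z=.215, 60x60mm, 10px/mm around c
S=.03;n=600
g=np.linspace(-S,S,n); T=p['T']
# column = -y (right), row = -x (down): up = +x
X=np.stack(np.broadcast_arrays(c[0]-g[:,None],c[1]-g[None,:],.215),-1)
q=(X-T[:3,3])@T[:3,:3]; mp=np.stack([p['fx']*q[...,0]/q[...,2]+p['cx'],p['fy']*q[...,1]/q[...,2]+p['cy']],-1).astype(np.float32)
o=cv2.remap(im,mp[...,0],mp[...,1],cv2.INTER_CUBIC)
l=cv2.createCLAHE(4,(4,4)).apply(cv2.cvtColor(o,cv2.COLOR_RGB2GRAY))
cv2.imwrite('pics/nut1.png',l)
E
```

```text
[0.61264641 0.12442446 0.223     ]
```

View pics/nut1.png

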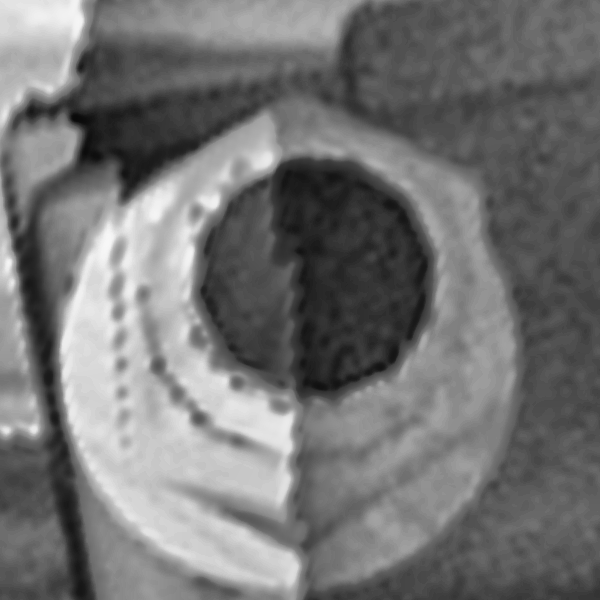

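The rectified crop has hexagon corners at (290,97), (480,190) and (120,195). That puts the axis at about (0.613, 0.1245), with flats facing roughly 91.5°.

```bash
H="python3 -m handwheel"
$H '{"linear":[[0,0,0],[0,0,0],[0,0,0],[-6.4,0,0],[0,0,0]],"rot":[[0,0,-0.114],[0,0,-0.114],[0,0,-0.114],[0,0,0],[0,0,0]],"grip":[100,100,100,100,100]}'
$H '{"linear":[[0,0,40],[0,0,40],[0,0,30],[0,0,21],[0,0,0]],"rot":[[0,0,0],[0,0,0],[0,0,0],[0,0,0],[0,0,0]],"grip":[100,100,100,80,70]}'
$H '{"linear":[[0,0,0],[0,0,0],[0,0,0],[0,0,0],[0,0,0]],"rot":[[0,0,0],[0,0,0],[0,0,0],[0,0,0],[0,0,0]],"grip":[40,0,0,0,0]}'
python3 -c "
from h import *
s=bot.observe();print(s['wrist_torque'],s['joints'],go([.6128,.1245,.199],down(91.5)))"
```

```text
t: 2.35
position: [0.6125, 0.1263, 0.3315]
tcp_rot: [[-1.0, -0.027, 0.0], [-0.027, 1.0, 0.0], [-0.0, 0.0, -1.0]]
contact_force: [0.3, 0.4, -1.1]
opening: 0.0852
gripper_force: 0.0
t: 2.85
position: [0.6098, 0.1254, 0.1966]
tcp_rot: [[-1.0, -0.027, -0.007], [-0.027, 1.0, -0.001], [0.007, -0.0, -1.0]]
contact_force: [-0.1, 0.5, -0.4]
opening: 0.0604
gripper_force: 0.0
t: 3.35
position: [0.613, 0.1228, 0.2026]
tcp_rot: [[-1.0, -0.026, 0.002], [-0.026, 1.0, -0.005], [-0.002, -0.005, -1.0]]
contact_force: [-3.0, -6.4, 0.7]
opening: 0.0344
gripper_force: 60.8
[-1.26740661  0.54926471 -0.00480125] [ 5.66030849 28.03630765 10.26887581 72.14700293 -0.28700221  4.16210463] (array([0.2, 1.7, 3.6]), array([-0.005,  0.002, -0.   ]))
```

```bash
H="python3 -m handwheel"; Q="python3 -c \"from bench import bot;s=bot.observe();print('TQ',s['wrist_torque'].round(2),s['joints'][5])\""
$H '{"linear":[[0,0,0],[0,0,0],[0,0,0],[0,0,0],[0,0,0]],"rot":[[0,0,0.05],[0,0,0.1],[0,0,0.1],[0,0,0.1],[0,0,0.05]],"grip":[0,0,0,0,0]}'; eval $Q
$H '{"linear":[[0,0,0],[0,0,0],[0,0,0],[0,0,0]],"rot":[[0,0,0.05],[0,0,0.05],[0,0,0.03],[0,0,0]],"grip":[0,0,0,0]}'; eval $Q
```

```text
t: 3.85
position: [0.613, 0.123, 0.2026]
tcp_rot: [[-0.93, 0.367, 0.002], [0.367, 0.93, -0.005], [-0.004, -0.003, -1.0]]
contact_force: [-1.9, -5.3, 2.2]
opening: 0.0343
gripper_force: 61.0
TQ [-1.24  0.57  0.13] 27.218501263037894
t: 4.25
position: [0.6131, 0.123, 0.2026]
tcp_rot: [[-0.876, 0.483, 0.002], [0.483, 0.876, -0.004], [-0.004, -0.003, -1.0]]
contact_force: [-1.9, -6.7, 1.7]
opening: 0.0344
gripper_force: 60.6
TQ [-1.21  0.57 -0.12] 34.560615202773974
```

```bash
H="python3 -m handwheel"; Q="python3 -c \"from bench import bot;s=bot.observe();print('TQ',s['wrist_torque'].round(2),s['joints'][5])\""
for i in 1 2 3; do $H '{"linear":[[0,0,0],[0,0,0]],"rot":[[0,0,0.05],[0,0,0]],"grip":[0,0]}' | grep tcp_rot; eval $Q; done
```

```text
tcp_rot: [[-0.85, 0.527, 0.002], [0.527, 0.85, -0.004], [-0.004, -0.003, -1.0]]
TQ [-1.25  0.5  -0.16] 37.4472427092604
tcp_rot: [[-0.823, 0.568, 0.002], [0.568, 0.823, -0.004], [-0.004, -0.002, -1.0]]
TQ [-1.19  0.48 -0.2 ] 40.312992419408666
tcp_rot: [[-0.793, 0.609, 0.002], [0.609, 0.793, -0.004], [-0.004, -0.002, -1.0]]
TQ [-1.18  0.49 -0.2 ] 43.17884533660068
```

```bash
H="python3 -m handwheel"; Q="python3 -c \"from bench import bot;s=bot.observe();print('TQ',s['wrist_torque'].round(2),s['joints'][5])\""
for i in 1 2 3 4; do $H '{"linear":[[0,0,0],[0,0,0]],"rot":[[0,0,0.04],[0,0,0]],"grip":[0,0]}' | grep tcp_rot; eval $Q; done
```

```text
tcp_rot: [[-0.768, 0.64, 0.002], [0.64, 0.768, -0.004], [-0.004, -0.002, -1.0]]
TQ [-1.16  0.42 -0.19] 45.45891825402143
tcp_rot: [[-0.744, 0.669, 0.002], [0.669, 0.744, -0.004], [-0.005, -0.002, -1.0]]
TQ [-1.31  0.46  0.6 ] 47.6343311025684
tcp_rot: [[-0.717, 0.697, 0.002], [0.697, 0.717, -0.005], [-0.005, -0.002, -1.0]]
TQ [-1.27  0.51  0.69] 49.905642584656555
tcp_rot: [[-0.688, 0.726, 0.002], [0.726, 0.688, -0.005], [-0.005, -0.001, -1.0]]
TQ [-1.25  0.42  0.77] 52.194595840811985
```

Torque jumped to the 1 N·m level, so the nut is finger-tight and only slightly past it. Next I release, rise and look at the spanner.

```bash
H="python3 -m handwheel"
$H '{"linear":[[0,0,0],[0,0,0],[0,0,0],[0,0,0],[0,0,-40]],"rot":[[0,0,0],[0,0,0],[0,0,0],[0,0,0],[0,0,0]],"grip":[40,60,80,100,100]}' | grep -E "^t|pos|open"
$H '{"linear":[[0,0,-45],[0,0,-45],[0,0,0],[0,0,0],[0,0,0]],"rot":[[0,0,0],[0,0,0],[0,0,-0.135],[0,0,-0.135],[0,0,-0.135]],"grip":[100,100,100,100,100]}' | grep -E "^t|pos"
$H '{"linear":[[0,0,0],[0,0,0],[0,0,0],[10,-46,0],[10,-46,0]],"rot":[[0,0,-0.135],[0,0,-0.135],[0,0,-0.135],[0,0,0],[0,0,0]],"grip":[100,100,100,100,100]}' | grep -E "^t|pos"
$H '{"linear":[[10,-46,0],[10,-46,0],[10,-46,0],[10,-46,0],[10,-46,0]],"rot":[[0,0,0],[0,0,0],[0,0,0],[0,0,0],[0,0,0]],"grip":[100,100,100,100,100]}' | grep -E "^t|pos"
$H '{"linear":[[10,-46,0],[10,-46,20],[10,-46,20],[10,-40,40],[0,0,0]],"rot":[[0,0,0],[0,0,0],[0,0,0],[0,0,0],[0,0,0]],"grip":[100,100,100,100,100]}'
$H '{"linear":[[0,0,0],[0,0,0]],"rot":[[0,0,0],[0,0,0]],"grip":[70,70]}' | grep -E "^t|pos"
python3 - <<'E'
from h import *
p=bot.camera_params('wrist'); im=bot.grab_frame('wrist'); np.save('w2.npy',im); np.save('w2T.npy',p['T'])
print(proj(p,[.529,-.382,.01]),proj(p,[.383,-.384,.01]))
cv2.imwrite('pics/w2.png',im[:,:,::-1])
E
```

```text
t: 6.15
position: [0.6082, 0.1251, 0.2345]
tcp_rot: [[-0.688, 0.725, -0.013], [0.726, 0.688, -0.001], [0.008, -0.01, -1.0]]
opening: 0.0853
t: 6.65
position: [0.6132, 0.1256, 0.3315]
tcp_rot: [[-0.921, 0.39, 0.003], [0.39, 0.921, 0.001], [-0.002, 0.002, -1.0]]
t: 7.15
position: [0.5926, 0.0336, 0.3305]
tcp_rot: [[-1.0, -0.002, 0.001], [-0.002, 1.0, 0.0], [-0.001, 0.0, -1.0]]
t: 7.65
position: [0.5417, -0.1982, 0.3311]
tcp_rot: [[-1.0, 0.002, 0.002], [0.002, 1.0, -0.0], [-0.002, -0.0, -1.0]]
t: 8.15
position: [0.5004, -0.3702, 0.2511]
tcp_rot: [[-1.0, 0.008, -0.006], [0.008, 1.0, 0.004], [0.006, 0.004, -1.0]]
contact_force: [-0.9, 0.5, -1.3]
opening: 0.0859
gripper_force: 0.0
t: 8.35
position: [0.5044, -0.3667, 0.2579]
tcp_rot: [[-1.0, 0.001, 0.002], [0.001, 1.0, -0.001], [-0.002, -0.001, -1.0]]
[247.31293446 175.79916519] [244.08894829  57.64446937]
```

View pics/w2.png

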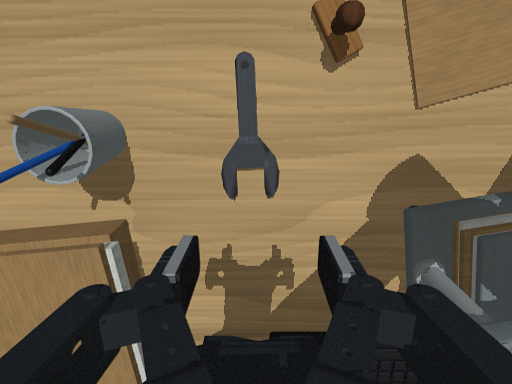

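The spanner is in clear view: handle end at (244,53), jaw tips at (230,197) and (272,197).

```bash
python3 - <<'E'
from h import *
p=bot.camera_params('wrist'); p['T']=np.load('w2T.npy'); im=np.load('w2.npy').astype(int)
m=((im.max(2)-im.min(2)<25)&(im.max(2)<125)).astype(np.uint8); m[:45]=0;m[205:]=0;m[:,:212]=0;m[:,:][:,288:]=0
n,l,st,ce=cv2.connectedComponentsWithStats(m); i=1+st[1:,4].argmax(); print(st[i])
ys,xs=np.nonzero(l==i); W=np.array([ray(p,(x,y),.01)[:2] for x,y in zip(xs,ys)])
x0,x1=W[:,0].min(),W[:,0].max(); print('extent',x0,x1,x1-x0)
# handle slice 70..150 mm from jaw: x from x0+15 to x0+95
b=np.arange(x0+.015,x0+.095,.004); C=np.array([[t,(lambda q:(q.min()+q.max())/2)(W[(W[:,0]>=t-.002)&(W[:,0]<t+.002),1])] for t in b])
k=np.polyfit(C[:,0],C[:,1],1); th=np.arctan(k[0]); print('handle axis heading',180+np.degrees(th), 'y at x0+.065',np.polyval(k,x0+.065))
d=np.array([-np.cos(th),-np.sin(th)]); s=W@d; hmax,hmin=s.max(),s.min(); print('len',hmax-hmin)
j=hmax-.165; o=np.array([0,k[1]]); base=o+d*(-(o@d))
jaw=base+d*((hmax-.165+hmin+.021)/2); g=jaw+.1*d; print('jaw',jaw,'grip',g)
h=W[(s<hmin+.05)]; e=np.array([-d[1],d[0]]); print('head width',np.ptp(h@e),'mid',(h@e).max()/2+(h@e).min()/2-jaw@e)
print(go([g[0],g[1],.004],down(180+np.degrees(th)-90)))
E
```

```text
[ 221   52   58  148 3649]
extent 0.3767959782800541 0.5618455987687251 0.18504962048867096
handle axis heading 182.2422297864496 y at x0+.065 -0.38166658108206425
len 0.18434768760221204
jaw [ 0.54075888 -0.37779176] grip [ 0.44083544 -0.38170419]
head width 0.0764176165101963 mid 0.0006250141125248021
(array([ 64.4, -14.8, 254.1]), array([-0.002,  0.002, -0.039]))
```

```bash
H="python3 -m handwheel"
$H '{"linear":[[32,-7,0],[32,-8,0],[0,0,50],[0,0,50],[0,0,50]],"rot":[[0,0,-0.039],[0,0,0],[0,0,0],[0,0,0],[0,0,0]],"grip":[70,70,70,70,70]}' | grep -E "^t|pos"
$H '{"linear":[[0,0,50],[0,0,25],[0,0,0],[0,0,0]],"rot":[[0,0,0],[0,0,0],[0,0,0],[0,0,0]],"grip":[70,70,70,70]}' | grep -E "^t|pos|force"
python3 -c "
from h import *
print(go([.4408,-.3817,.005],down(92.24)))"
```

```text
t: 8.9
position: [0.4416, -0.3837, 0.1075]
tcp_rot: [[-0.999, -0.039, 0.004], [-0.039, 0.999, -0.004], [-0.004, -0.004, -1.0]]
t: 9.3
position: [0.4411, -0.3834, 0.033]
tcp_rot: [[-0.999, -0.039, 0.001], [-0.039, 0.999, -0.001], [-0.001, -0.001, -1.0]]
contact_force: [0.0, -1.0, 0.3]
gripper_force: 0.0
(array([ 0.3,  1.8, 28. ]), array([-0.001,  0.001, -0.   ]))
```

```bash
H="python3 -m handwheel"
$H '{"linear":[[0,1.8,14],[0,0,14],[0,0,0],[0,0,0],[0,0,0]],"rot":[[0,0,0],[0,0,0],[0,0,0],[0,0,0],[0,0,0]],"grip":[70,60,30,0,0]}' | grep -E "^t|pos|force|open"
$H '{"linear":[[0,0,0],[0,0,0],[0,0,0]],"rot":[[0,0,0],[0,0,0],[0,0,0]],"grip":[0,0,0]}' | grep -E "^t|pos|force|open"
```

```text
t: 9.8
position: [0.4413, -0.3828, 0.0061]
tcp_rot: [[-0.999, -0.038, 0.003], [-0.038, 0.999, -0.003], [-0.003, -0.003, -1.0]]
contact_force: [0.1, 1.4, 7.3]
opening: 0.0218
gripper_force: 58.8
t: 10.1
position: [0.4413, -0.3828, 0.0061]
tcp_rot: [[-0.999, -0.038, 0.003], [-0.038, 0.999, -0.002], [-0.003, -0.003, -1.0]]
contact_force: [-0.5, 2.5, 7.2]
opening: 0.0216
gripper_force: 58.8
```

```bash
H="python3 -m handwheel"
$H '{"linear":[[0,0,-20],[0,0,-45],[0,0,-50],[0,0,-50],[0,0,-50]],"rot":[[0,0,0],[0,0,0],[0,0,0],[0,0,0],[0,0,0]],"grip":[0,0,0,0,0]}' | grep -E "^t|pos|force|open"
$H '{"linear":[[0,0,-50],[0,0,-50],[0,20,0],[0,40,0],[0,46,0]],"rot":[[0,0,0],[0,0,0],[0,0,0],[0,0,0],[0,0,0]],"grip":[0,0,0,0,0]}' | grep -E "^t|pos"
$H '{"linear":[[0,46,0],[0,46,0],[0,46,0],[0,46,0],[0,46,0]],"rot":[[0,0,0],[0,0,0],[0,0,0],[0,0,0],[0,0,0]],"grip":[0,0,0,0,0]}' | grep -E "^t|pos"
$H '{"linear":[[0,46,0],[0,46,0],[0,30,0],[0,9,0],[0,0,0]],"rot":[[0,0,-0.05],[0,0,-0.05],[0,0,-0.05],[0,0,-0.047],[0,0,0]],"grip":[0,0,0,0,0]}' | grep -E "^t|pos|force|open"
$H '{"linear":[[0,0,0],[0,0,0]],"rot":[[0,0,0],[0,0,0]],"grip":[0,0]}' | grep -E "^t|pos|force|open"
python3 - <<'E'
from h import *
p=bot.camera_params('wrist');s=bot.observe(); im=bot.grab_frame('wrist'); np.save('w3.npy',im); np.save('w3T.npy',p['T'])
print(go([.4477,.0839,.28],down(103.5)))
R0=np.array(s['tcp_rot']); jaw=s['position']-R0[:,0]*.1; print(jaw,proj(p,jaw),proj(p,[.613,.1235,.219]))
cv2.imwrite('pics/w3.png',im[:,:,::-1])
E
```

```text
t: 10.6
position: [0.4394, -0.3814, 0.2213]
tcp_rot: [[-0.999, -0.037, 0.0], [-0.037, 0.999, -0.001], [-0.0, -0.001, -1.0]]
contact_force: [1.2, -0.6, -3.3]
opening: 0.021
gripper_force: 59.3
t: 11.1
position: [0.4358, -0.2758, 0.3194]
tcp_rot: [[-0.999, -0.035, 0.002], [-0.035, 0.999, -0.002], [-0.002, -0.002, -1.0]]
t: 11.6
position: [0.4265, -0.0442, 0.3193]
tcp_rot: [[-0.999, -0.037, 0.002], [-0.037, 0.999, -0.0], [-0.001, -0.0, -1.0]]
t: 12.1
position: [0.4153, 0.0852, 0.319]
tcp_rot: [[-0.972, -0.235, 0.001], [-0.235, 0.972, -0.0], [-0.001, -0.0, -1.0]]
contact_force: [0.4, -0.5, -1.9]
opening: 0.0212
gripper_force: 59.5
t: 12.3
position: [0.4159, 0.0833, 0.3185]
tcp_rot: [[-0.973, -0.23, 0.0], [-0.23, 0.973, -0.0], [-0.0, -0.001, -1.0]]
contact_force: [0.5, -0.1, -3.0]
opening: 0.0213
gripper_force: 59.5
(array([-31.1,  -6.7,  38.4]), array([-0.   ,  0.   , -0.004]))
[0.51325349 0.10624008 0.31849759] [257.97475297 391.00004707] [252.61284549 375.787961  ]
```

View pics/w3.png

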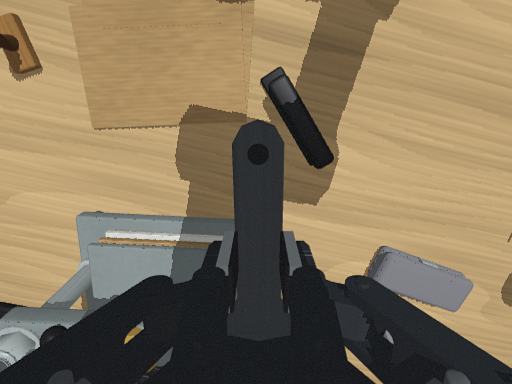

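The handle shows straight and level in the grip with its end hole at (258,154); the jaw is hidden behind the gripper. I'll descend to the standoff and check with the side camera.

```bash
H="python3 -m handwheel"
$H '{"linear":[[-30,-6,0],[0,0,40],[0,0,40],[0,0,33],[0,0,0]],"rot":[[0,0,0],[0,0,0],[0,0,0],[0,0,0],[0,0,0]],"grip":[0,0,0,0,0]}' | grep -E "^t|pos|force|open"
$H '{"linear":[[0,0,0],[0,0,0]],"rot":[[0,0,0],[0,0,0]],"grip":[0,0]}' | grep -E "^t|pos|force|open"
python3 - <<'E'
from h import *
p=bot.camera_params('side');s=bot.observe(); im=bot.grab_frame('side')
print(go([.5158,.1002,.205],down(103.5)))
R0=np.array(s['tcp_rot']); w=lambda x,y,h:s['position']+R0[:,0]*(x-.1)+np.array([-R0[1,0],R0[0,0],0])*y+[0,0,h-.006]
j=proj(p,w(0,0,.01)); x0,y0=int(j[0])-35,int(j[1])-30; k=10
o=cv2.resize(im[y0:y0+60,x0:x0+80,::-1],None,fx=k,fy=k,interpolation=cv2.INTER_CUBIC)
for q in [(-.021,.03,.01),(-.021,-.03,.01),(-.021,.03,0),(-.021,-.03,0),(.06,.012,.01),(.06,-.012,.01)]:
    u=(proj(p,w(*q))-[x0,y0]+.5)*k; cv2.circle(o,(int(u[0]),int(u[1])),3,(0,0,255) if q[2] else (0,255,255),-1)
u=(proj(p,[.613,.1235,.223])-[x0,y0]+.5)*k; cv2.circle(o,(int(u[0]),int(u[1])),3,(0,255,0),-1)
cv2.imwrite('pics/s4.png',o)
E
```

```text
t: 12.85
position: [0.4421, 0.0843, 0.2007]
tcp_rot: [[-0.973, -0.23, -0.011], [-0.23, 0.973, -0.001], [0.011, 0.002, -1.0]]
contact_force: [-2.0, 0.6, -2.6]
opening: 0.0214
gripper_force: 59.5
t: 13.05
position: [0.4481, 0.0852, 0.2076]
tcp_rot: [[-0.973, -0.231, 0.004], [-0.231, 0.973, 0.0], [-0.004, -0.001, -1.0]]
contact_force: [-0.5, -0.0, -2.5]
opening: 0.0212
gripper_force: 59.5
(array([-69. ,  -1.2,   3.2]), array([-0.001,  0.005, -0.002]))
```

View pics/s4.png

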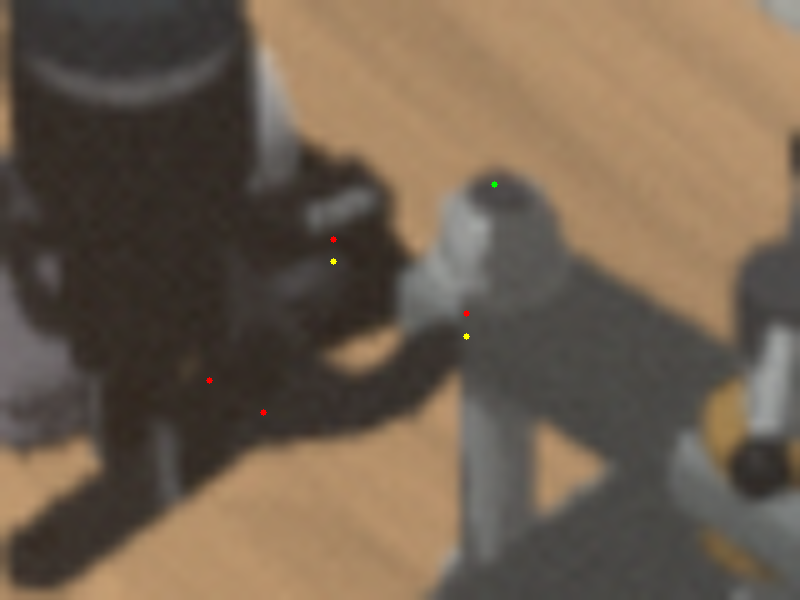

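The side view has the right jaw tip at about (460,330) and the nut top at (500,190). Both agree with the predictions to within a pixel, so I slide the jaw on.

```bash
H="python3 -m handwheel"
$H '{"linear":[[-15,-1.2,2],[-15,0,0],[-5,0,0],[0,0,0]],"rot":[[0,0,0],[0,0,0],[0,0,0],[0,0,0]],"grip":[0,0,0,0]}' | grep -E "^t|pos|force"
$H '{"linear":[[-6,0,0],[-6,0,0],[-6,0,0],[0,0,0]],"rot":[[0,0,0],[0,0,0],[0,0,0],[0,0,0]],"grip":[0,0,0,0]}' | grep -E "^t|pos|force"
python3 -c "
from h import *
print(go([.5158,.1002,.205],down(103.5)))"
```

```text
t: 13.5
position: [0.4821, 0.0926, 0.2047]
tcp_rot: [[-0.973, -0.232, 0.003], [-0.232, 0.973, 0.0], [-0.003, -0.0, -1.0]]
contact_force: [0.3, -0.7, -2.8]
gripper_force: 59.5
t: 13.9
position: [0.4958, 0.096, 0.2023]
tcp_rot: [[-0.973, -0.231, -0.006], [-0.231, 0.973, -0.002], [0.006, -0.0, -1.0]]
contact_force: [-5.1, -2.8, -1.2]
gripper_force: 59.7
(array([-20.4,  -0.5,  -2.8]), array([-0.   , -0.006, -0.002]))
```

```bash
H="python3 -m handwheel"
$H '{"linear":[[0,-1,-1],[-3,0,0],[-3,0,0],[0,0,0]],"rot":[[0,0,0],[0,0,0],[0,0,0],[0,0,0]],"grip":[0,0,0,0]}' | grep -E "^t|pos|force|rot"
python3 -c "
from h import *
s=bot.observe();print(go([.5158,.1002,.205],down(103.5)),np.array(s['tcp_rot']).T@s['contact_force'],s['wrist_torque'])"
```

```text
t: 14.3
position: [0.5012, 0.096, 0.2031]
tcp_rot: [[-0.973, -0.231, -0.007], [-0.231, 0.973, -0.003], [0.007, -0.001, -1.0]]
contact_force: [-6.2, -3.9, -2.0]
gripper_force: 59.7
(array([-15.1,   0.7,  -2. ]), array([-0.001, -0.007, -0.003])) [ 6.88905836 -2.41009268  2.03652818] [-0.6721993   1.40367071 -0.3196732 ]
```

```bash
H="python3 -m handwheel"
$H '{"linear":[[-3,-0.7,0],[-3,0,0],[-3,0,0],[0,0,0]],"rot":[[0,0,0],[0,0,0],[0,0,0],[0,0,0]],"grip":[0,0,0,0]}' | grep -E "^t|pos|force|rot"
python3 -c "
from h import *
s=bot.observe();print(go([.5158,.1002,.205],down(103.5)),np.array(s['tcp_rot']).T@s['contact_force'],s['wrist_torque'])"
```

```text
t: 14.7
position: [0.502, 0.0962, 0.2003]
tcp_rot: [[-0.973, -0.231, -0.023], [-0.231, 0.973, -0.006], [0.024, -0.0, -1.0]]
contact_force: [-21.3, -6.2, 0.0]
gripper_force: 59.8
(array([-14.2,   0.7,  -5. ]), array([-0.   , -0.024, -0.003])) [22.18187598 -1.13545055  0.52551705] [-1.42739134  4.2718192  -0.31831018]
```

```bash
H="python3 -m handwheel"; cat > q.py <<'E'
from h import *
s=bot.observe();print(go([.5158,.1002,.205],down(103.5)),(np.array(s['tcp_rot']).T@s['contact_force']).round(1),s['wrist_torque'].round(2))
E
$H '{"linear":[[6,0,0],[0,0,0],[0,0,0]],"rot":[[0,0,0],[0,0,0],[0,0,0]],"grip":[0,0,0]}' | grep -E "^t|pos"; python3 q.py
$H '{"linear":[[0,0,-3],[0,0,0],[0,0,0]],"rot":[[0,0,0],[0,0,0],[0,0,0]],"grip":[0,0,0]}' | grep -E "^t|pos"; python3 q.py
$H '{"linear":[[-3,0,0],[0,0,0],[0,0,0]],"rot":[[0,0,0],[0,0,0],[0,0,0]],"grip":[0,0,0]}' | grep -E "^t|pos"; python3 q.py
$H '{"linear":[[-3,0,0],[0,0,0],[0,0,0]],"rot":[[0,0,0],[0,0,0],[0,0,0]],"grip":[0,0,0]}' | grep -E "^t|pos"; python3 q.py
```

```text
t: 15.0
position: [0.5017, 0.0958, 0.2024]
tcp_rot: [[-0.973, -0.231, -0.011], [-0.231, 0.973, -0.003], [0.012, -0.0, -1.0]]
(array([-14.7,   1. ,  -2.7]), array([-0.   , -0.012, -0.002])) [11.1 -0.8  0.9] [-0.82  2.19 -0.3 ]
t: 15.3
position: [0.5019, 0.0958, 0.2053]
tcp_rot: [[-0.973, -0.231, -0.011], [-0.231, 0.973, -0.003], [0.012, -0.0, -1.0]]
(array([-14.5,   1.1,   0.2]), array([-0.   , -0.012, -0.002])) [11.7 -1.8  2.5] [-0.78  2.2  -0.24]
t: 15.6
position: [0.502, 0.096, 0.2043]
tcp_rot: [[-0.973, -0.231, -0.017], [-0.231, 0.973, -0.005], [0.018, -0.0, -1.0]]
(array([-14.4,   0.9,  -1. ]), array([-0.   , -0.018, -0.003])) [16.7 -1.8  2.1] [-1.08  3.21 -0.25]
t: 15.9
position: [0.5023, 0.0959, 0.2034]
tcp_rot: [[-0.973, -0.231, -0.023], [-0.231, 0.973, -0.006], [0.024, -0.001, -1.0]]
(array([-14.1,   1.1,  -2. ]), array([-0.001, -0.024, -0.003])) [22.2 -3.2  0.6] [-1.55  4.22 -0.2 ]
```

```bash
python3 - <<'E'
from h import *
a=bot.grab_frame('side'); p=bot.camera_params('side'); j=proj(p,[.56,.11,.205]); x,y=int(j[0]),int(j[1]); A=cv2.resize(a[y-30:y+30,x-34:x+36,::-1],None,fx=7,fy=7,interpolation=cv2.INTER_CUBIC)
b=bot.grab_frame('top'); p=bot.camera_params('top'); j=proj(p,[.56,.11,.205]); x,y=int(j[0]),int(j[1]); B=cv2.resize(b[y-30:y+30,x-22:x+22,::-1],None,fx=7,fy=7,interpolation=cv2.INTER_CUBIC)
o=np.hstack([A,B]); o=np.clip(o.astype(float)*1.5,0,255).astype(np.uint8); cv2.imwrite('pics/s5.png',o); print(o.shape)
E
```

```text
(420, 798, 3)
```

View pics/s5.png

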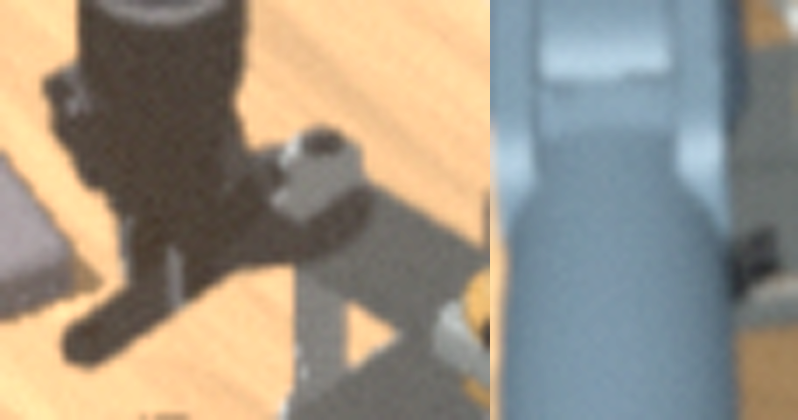

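The side view shows the near tine tip at (370,205), just past the nut, and the handle end at (85,345). I'll compare these with predictions for how far the jaw is on.

```bash
python3 - <<'E'
from h import *
p=bot.camera_params('side'); j=proj(p,[.56,.11,.205]); x,y=int(j[0]),int(j[1]); f=lambda X:((proj(p,X)-[x-34,y-30]+.5)*7).round()
d=np.array([np.cos(np.radians(193.4)),np.sin(np.radians(193.4)),0]); e=np.array([-d[1],d[0],0])
s=bot.observe(); g=np.array(s['position'])*1; g[2]=.203
print('thread',f([.613,.1232,.223]))
for L in (.1,.095,.09,.085):
    J=g-L*d; print(L,'end',f(J+.165*d),'tip(y=.03)',f(J-.021*d+.03*e),'tip .022',f(J-.021*d+.022*e),'other',f(J-.021*d-.025*e))
E
```

```text
thread [319. 136.]
0.1 end [ 68. 355.] tip(y=.03) [376. 188.] tip .022 [363. 181.] other [290. 141.]
0.095 end [ 61. 360.] tip(y=.03) [369. 193.] tip .022 [357. 186.] other [284. 146.]
0.09 end [ 53. 366.] tip(y=.03) [363. 198.] tip .022 [350. 191.] other [277. 151.]
0.085 end [ 46. 371.] tip(y=.03) [356. 203.] tip .022 [343. 196.] other [271. 156.]
```

The spanner has not slipped in the grip, so the jaw is stuck about 14 mm short. One tine probably turned the nut back on entry (0.15 N·m is enough). I'll back off and re-measure the nut's angle with the wrist camera beside the handle.

```bash
H="python3 -m handwheel"
$H '{"linear":[[15,0,0],[25,0,0],[10,0,0],[0,0,-40],[0,0,-40]],"rot":[[0,0,0],[0,0,0],[0,0,0],[0,0,0],[0,0,0]],"grip":[0,0,0,0,0]}' | grep -E "^t|pos"
$H '{"linear":[[0,0,-40],[-40,30,0],[-45,30,0],[-45,13,0],[-42,0,0]],"rot":[[0,0,0],[0,0,0],[0,0,0],[0,0,0],[0,0,0]],"grip":[0,0,0,0,0]}' | grep -E "^t|pos"
$H '{"linear":[[0,0,0],[0,0,0],[0,0,0]],"rot":[[0,0,0],[0,0,0],[0,0,0]],"grip":[0,0,0]}' | grep -E "^t|pos|forc"
python3 - <<'E'
from h import *
p=bot.camera_params('wrist'); im=bot.grab_frame('wrist'); np.save('w6.npy',im); np.save('w6T.npy',p['T'])
c=[.6132,.1225]; print(proj(p,[*c,.223]))
S=.035;n=600; g=np.linspace(-S,S,n); T=p['T']
X=np.stack(np.broadcast_arrays(c[0]-g[:,None],c[1]-g[None,:],.215),-1)
q=(X-T[:3,3])@T[:3,:3]; mp=np.stack([p['fx']*q[...,0]/q[...,2]+p['cx'],p['fy']*q[...,1]/q[...,2]+p['cy']],-1).astype(np.float32)
o=cv2.remap(im,mp[...,0],mp[...,1],cv2.INTER_CUBIC)
cv2.imwrite('pics/nut6.png',cv2.createCLAHE(4,(3,3)).apply(cv2.cvtColor(o,cv2.COLOR_RGB2GRAY)))
E
```

```text
t: 16.5
position: [0.4622, 0.0868, 0.2865]
tcp_rot: [[-0.973, -0.232, -0.005], [-0.232, 0.973, -0.0], [0.005, 0.001, -1.0]]
t: 17.0
position: [0.6135, 0.1979, 0.3276]
tcp_rot: [[-0.972, -0.235, 0.002], [-0.235, 0.972, 0.002], [-0.002, 0.001, -1.0]]
t: 17.3
position: [0.6115, 0.1947, 0.3278]
tcp_rot: [[-0.973, -0.232, 0.0], [-0.232, 0.973, 0.0], [-0.0, 0.0, -1.0]]
contact_force: [0.3, -1.1, -3.6]
gripper_force: 59.6
[174.85807953 172.43591146]
```

View pics/nut6.png

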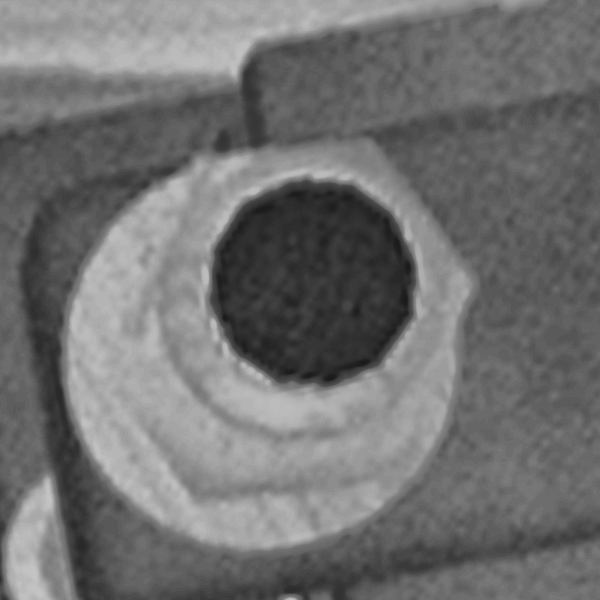

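The crop shows hexagon corners at (375,142), (472,280) and (205,155), with the axis at (0.6132, 0.1226). The flats now face about 4.5° mod 60, so the nut was turned back about 21°. I'll re-approach with the handle at 214.5°.

```bash
H="python3 -m handwheel"
$H '{"linear":[[41,-32,0],[41,-32,0],[41,-32,0],[41,-32,0],[0,0,0]],"rot":[[0,0,0],[0,0,0],[0,0,0],[0,0,0],[0,0,-0.12]],"grip":[0,0,0,0,0]}' | grep -E "^t|pos"
$H '{"linear":[[0,0,0],[0,0,0],[0,0,0],[0,0,0],[0,0,0]],"rot":[[0,0,-0.12],[0,0,-0.12],[0,0,-0.008],[0,0,0],[0,0,0]],"grip":[0,0,0,0,0]}' | grep -E "^t|pos|force"
python3 -c "
from h import *
print(go([.4813,.032,.207],down(124.5)))"
```

```text
t: 17.85
position: [0.4809, 0.035, 0.3286]
tcp_rot: [[-0.939, -0.345, -0.002], [-0.345, 0.939, -0.002], [0.002, -0.001, -1.0]]
t: 18.35
position: [0.4868, 0.0386, 0.328]
tcp_rot: [[-0.825, -0.565, 0.001], [-0.565, 0.825, -0.0], [-0.001, -0.001, -1.0]]
contact_force: [1.1, 0.5, -2.2]
gripper_force: 59.6
(array([  8.3,  -2.3, 121. ]), array([-0.001,  0.001, -0.002]))
```

```bash
H="python3 -m handwheel"
$H '{"linear":[[4,-2.3,30],[0,0,40],[0,0,36],[0,0,14],[0,0,0]],"rot":[[0,0,-0.002],[0,0,0],[0,0,0],[0,0,0],[0,0,0]],"grip":[0,0,0,0,0]}' | grep -E "^t|pos"
$H '{"linear":[[0,0,0],[0,0,0]],"rot":[[0,0,0],[0,0,0]],"grip":[0,0]}' | grep -E "^t"
cat > q.py <<'E'
from h import *
a=np.radians(214.5); s=bot.observe();print(go([.6132+.1*np.cos(a),.1226+.1*np.sin(a),.207],down(124.5)),(np.array(s['tcp_rot']).T@s['contact_force']).round(1),s['wrist_torque'].round(2))
E
python3 q.py
$H '{"linear":[[0,0,0]],"rot":[[0,0,0]],"grip":[0]}' | grep -E "^t"; python3 q.py
```

```text
t: 18.85
position: [0.4828, 0.0347, 0.2048]
tcp_rot: [[-0.823, -0.567, -0.006], [-0.567, 0.823, 0.0], [0.005, 0.004, -1.0]]
t: 19.05
tcp_rot: [[-0.823, -0.568, 0.003], [-0.568, 0.823, -0.0], [-0.002, -0.002, -1.0]]
(array([-54.4,   0.8,   2.1]), array([-0.002,  0.002,  0.002])) [-0.1 -0.3  2.8] [-0.09  0.08 -0.06]
t: 19.15
tcp_rot: [[-0.823, -0.568, 0.003], [-0.568, 0.823, -0.0], [-0.002, -0.002, -1.0]]
(array([-54.4,   0.8,   2. ]), array([-0.002,  0.002,  0.002])) [-0.1 -0.   3.5] [-0.08  0.08  0.  ]
```

```bash
H="python3 -m handwheel"
$H '{"linear":[[-10,0.2,0],[-10,0,0],[0,0,0]],"rot":[[0,0,0],[0,0,0],[0,0,0]],"grip":[0,0,0]}' | grep -E "^t:"; python3 q.py
for i in 1 2 3; do $H '{"linear":[[-4,0,0],[0,0,0],[0,0,0]],"rot":[[0,0,0],[0,0,0],[0,0,0]],"grip":[0,0,0]}' | grep -E "^t:"; python3 q.py; done
```

```text
t: 19.45
(array([-33.5,   0.2,   0.7]), array([-0.001,  0.002,  0.003])) [0.2 0.4 3.8] [-0.1   0.08  0.03]
t: 19.75
(array([-31.5,  -0.2,   0.2]), array([ 0.   , -0.   ,  0.002])) [-0.5  0.2  3.5] [-0.06  0.11  0.02]
t: 20.05
(array([-27.4,  -0.1,   0.4]), array([0.   , 0.   , 0.002])) [-0.4  0.3  2. ] [-0.02  0.13 -0.01]
t: 20.35
(array([-23.3,  -0.1,   0.4]), array([0.   , 0.   , 0.002])) [0.4 0.1 3.4] [-0.09  0.11 -0.01]
```

```bash
H="python3 -m handwheel"
for i in 1 2 3 4; do $H '{"linear":[[-3,0,0],[0,0,0],[0,0,0]],"rot":[[0,0,0],[0,0,0],[0,0,0]],"grip":[0,0,0]}' | grep -E "^t:"; python3 q.py; done
```

```text
t: 20.65
(array([-20.2,   0. ,   0.4]), array([-0.   ,  0.   ,  0.002])) [ 0.4 -0.8  3.5] [-0.15 -0.01 -0.05]
t: 20.95
(array([-17.1,   0. ,   0.5]), array([-0.   ,  0.001,  0.002])) [-0.5 -0.6  2.8] [-0.14 -0.04 -0.13]
t: 21.25
(array([-14.1,  -0. ,   0.4]), array([-0.   ,  0.001,  0.002])) [-0.9 -0.6  3.6] [-0.13 -0.09 -0.02]
t: 21.55
(array([-11.1,  -0.1,   0.4]), array([-0.   ,  0.   ,  0.002])) [-0.4 -0.7  2.5] [-0.14 -0.14 -0.09]
```

Sliding on freely, so I continue.

```bash
H="python3 -m handwheel"
for i in 1 2 3; do $H '{"linear":[[-3,0,0],[0,0,0],[0,0,0]],"rot":[[0,0,0],[0,0,0],[0,0,0]],"grip":[0,0,0]}' | grep -E "^t:"; python3 q.py; done
```

```text
t: 21.85
(array([-8.2, -0.1,  0.4]), array([0.   , 0.   , 0.002])) [-0.3 -0.9  2.2] [-0.19 -0.07 -0.09]
t: 22.15
(array([-5.2, -0.1,  0.4]), array([0.   , 0.   , 0.002])) [-0.3 -0.5  3.3] [-0.17 -0.12 -0.04]
t: 22.45
(array([-2.1, -0.1,  0.4]), array([0.   , 0.   , 0.002])) [-1.7 -0.5  3.3] [-0.17 -0.04 -0.09]
```

```bash
H="python3 -m handwheel"; cat > r.py <<'E'
from h import *
s=bot.observe(); P=np.array(s['position']); v=P[:2]-[.6132,.1226]; y=np.array(s['tcp_rot'])[:,1]
print('handle',np.degrees(np.arctan2(v[1],v[0])).round(1)%360,'r',(np.hypot(*v)*1000).round(1),'yhead',np.degrees(np.arctan2(y[1],y[0])).round(1),'z',P[2],'F',(np.array(s['tcp_rot']).T@s['contact_force']).round(1),s['wrist_torque'].round(2),s['opening'])
E
$H '{"linear":[[-0.5,10.2,0],[-0.5,10.2,0],[-0.5,10.2,0],[0,0,0],[0,0,0]],"rot":[[0,0,0.1],[0,0,0.1],[0,0,0.1],[0,0,0],[0,0,0]],"grip":[0,0,0,0,0]}' | grep -E "^t:"; python3 r.py
for i in 1 2; do $H '{"linear":[[-0.5,10.2,0],[0,0,0],[0,0,0]],"rot":[[0,0,0.1],[0,0,0],[0,0,0]],"grip":[0,0,0]}' | grep -E "^t:"; python3 r.py; done
```

```text
t: 22.95
handle 197.5 r 102.5 yhead 107.6 z 0.2074392108616795 F [-0.5 -1.6  3.5] [-0.36 -0.03 -0.14] 0.02112489431912245
t: 23.25
handle 191.8 r 102.5 yhead 101.8 z 0.20734752140747745 F [-0.9 -1.4  2.6] [-0.29 -0.1  -0.1 ] 0.021207727770537196
t: 23.55
handle 186.2 r 101.9 yhead 96.1 z 0.2075547885605869 F [-2.3 -1.9  3.6] [-0.44 -0.48 -0.09] 0.02130394634158371
```

```bash
H="python3 -m handwheel"
for i in 1 2 3 4; do $H '{"linear":[[-0.3,8,0],[0,0,0],[0,0,0]],"rot":[[0,0,0.08],[0,0,0],[0,0,0]],"grip":[0,0,0]}' | grep -E "^t:"; python3 r.py; done
```

```text
t: 23.85
handle 182.2 r 101.7 yhead 91.5 z 0.20759626979183354 F [-4.1 -5.4  3.6] [-0.98 -0.65  0.19] 0.02132802532099747
t: 24.15
handle 177.7 r 101.7 yhead 87.0 z 0.20752874246186281 F [-3.8 -5.2  3.2] [-1.   -0.58  0.26] 0.02128274605102217
t: 24.45
handle 173.2 r 101.7 yhead 82.4 z 0.20747362452683898 F [-4.3 -4.8  4.1] [-1.   -0.6   0.27] 0.021637458039119144
t: 24.75
handle 168.7 r 101.7 yhead 77.8 z 0.20740942964321435 F [-5.1 -3.8  3.7] [-0.98 -0.53  0.31] 0.02108264150547207
```

```bash
H="python3 -m handwheel"
for i in 1 2 3; do $H '{"linear":[[-0.2,5,0],[0,0,0],[0,0,0]],"rot":[[0,0,0.05],[0,0,0],[0,0,0]],"grip":[0,0,0]}' | grep -E "^t:"; python3 r.py; done
```

```text
t: 25.05
handle 166.0 r 101.7 yhead 75.0 z 0.20734180164325344 F [-4.1 -4.6  3.3] [-1.03 -0.4   0.36] 0.020836277519503985
t: 25.35
handle 163.2 r 101.7 yhead 72.1 z 0.20724910541455074 F [-4.3 -4.9  3.4] [-0.99 -0.37  0.36] 0.02091233892225866
t: 25.65
handle 160.4 r 101.7 yhead 69.2 z 0.20716493319886473 F [-3.4 -4.4  3. ] [-1.13 -0.3   0.37] 0.02138085849381196
```

```bash
H="python3 -m handwheel"
for i in 1 2 3; do $H '{"linear":[[-0.2,5,0],[0,0,0],[0,0,0]],"rot":[[0,0,0.05],[0,0,0],[0,0,0]],"grip":[0,0,0]}' | grep -E "^t:"; python3 r.py; done
```

```text
t: 25.95
handle 157.7 r 101.1 yhead 66.4 z 0.20724841938648025 F [-5.6 -3.9  3.9] [-1.29 -0.5   0.48] 0.02085402045664294
t: 26.25
handle 155.4 r 100.7 yhead 63.5 z 0.20706288867122194 F [-6.2 -6.6  3.3] [-1.8  -0.42  0.71] 0.021120593791034554
t: 26.55
handle 152.9 r 100.1 yhead 60.7 z 0.2070038272458002 F [-8.1 -7.8  3.9] [-2.16 -0.45  0.86] 0.021266691062913467
```

Solid: the force rises after about 28° at the tightening torque. I relieve the spanner back by small steps into its play, so as not to loosen the nut.

```bash
H="python3 -m handwheel"
for i in 1 2 3; do $H '{"linear":[[-0.2,-4,0],[0,0,0],[0,0,0]],"rot":[[0,0,-0.04],[0,0,0],[0,0,0]],"grip":[0,0,0]}' | grep -E "^t:"; python3 r.py; done
```

```text
t: 26.85
handle 154.0 r 100.0 yhead 62.9 z 0.20756278392173413 F [-6.4 -3.   3.5] [-1.08 -0.75  0.38] 0.021084170202102966
t: 27.15
handle 155.7 r 99.9 yhead 65.2 z 0.20781780628401017 F [-5.7 -0.6  3.3] [-0.47 -0.91  0.09] 0.020827433677004605
t: 27.45
handle 157.8 r 99.9 yhead 67.5 z 0.20784873703591017 F [-6.1 -0.2  2.9] [-0.41 -0.93 -0.02] 0.021307752705658434
```

```bash
H="python3 -m handwheel"
$H '{"linear":[[-2,-2,0],[0,0,0],[0,0,0]],"rot":[[0,0,-0.02],[0,0,0],[0,0,0]],"grip":[0,0,0]}' | grep -E "^t:"; python3 r.py
$H '{"linear":[[0,0,-2],[0,0,0],[0,0,0]],"rot":[[0,0,0],[0,0,0],[0,0,0]],"grip":[0,0,0]}' | grep -E "^t:"; python3 r.py
```

```text
t: 27.75
handle 159.0 r 99.8 yhead 68.5 z 0.20735651363860694 F [-0.7  2.   2.8] [ 0.11 -0.25  0.15] 0.021472918857047885
t: 28.05
handle 159.0 r 99.7 yhead 68.5 z 0.20930837690846069 F [-2.9  2.2  4.9] [ 0.21 -0.41  0.1 ] 0.021088390511738764
```

```bash
H="python3 -m handwheel"
$H '{"linear":[[0,1.5,0],[0,0,0],[0,0,0]],"rot":[[0,0,0.015],[0,0,0],[0,0,0]],"grip":[0,0,0]}' | grep -E "^t:"; python3 r.py
$H '{"linear":[[0,0,-4],[0,0,-4],[0,0,0]],"rot":[[0,0,0],[0,0,0],[0,0,0]],"grip":[0,0,0]}' | grep -E "^t:"; python3 r.py
```

```text
t: 28.35
handle 158.3 r 99.7 yhead 67.6 z 0.20926669222252484 F [-2.8  0.5  5.4] [ 0.03 -0.37  0.15] 0.021616798127096697
t: 28.65
handle 158.4 r 98.7 yhead 67.6 z 0.21763459085560966 F [-5.5  0.2  8.6] [-0.16 -0.83  0.05] 0.021142503623338117
```

```bash
H="python3 -m handwheel"
$H '{"linear":[[-1.5,0,-6],[0,0,-6],[0,0,0]],"rot":[[0,0,0],[0,0,0],[0,0,0]],"grip":[0,0,0]}' | grep -E "^t:"; python3 r.py
$H '{"linear":[[0,0,-12],[0,0,-15],[0,0,-15],[0,0,0]],"rot":[[0,0,0],[0,0,0],[0,0,0],[0,0,0]],"grip":[0,0,0,0]}' | grep -E "^t:"; python3 r.py
```

```text
t: 28.95
handle 158.6 r 96.1 yhead 67.5 z 0.22987505039555337 F [-8.5 -0.1  8.6] [-0.62 -1.11  0.07] 0.020872421610571824
t: 29.35
handle 158.2 r 95.6 yhead 67.5 z 0.2732826774250934 F [-0.9 -0.1  4.5] [0.   0.02 0.04] 0.01923689175879733
```

```bash
H="python3 -m handwheel"
$H '{"linear":[[0,0,-30],[0,0,-25],[-48,36,0],[-48,37,0],[0,0,0]],"rot":[[0,0,0],[0,0,0],[0,0,0],[0,0,0],[0,0,0]],"grip":[0,0,0,0,0]}' | grep -E "^t:|pos"
$H '{"linear":[[0,0,0],[0,0,0]],"rot":[[0,0,0],[0,0,0]],"grip":[0,0]}' | grep -E "^t:|pos|open"
python3 - <<'E'
from h import *
p=bot.camera_params('wrist'); im=bot.grab_frame('wrist'); np.save('w8.npy',im); np.save('w8T.npy',p['T'])
c=[.6132,.1226]
S=.03;n=480; g=np.linspace(-S,S,n); T=p['T']
X=np.stack(np.broadcast_arrays(c[0]-g[:,None],c[1]-g[None,:],.215),-1)
q=(X-T[:3,3])@T[:3,:3]; mp=np.stack([p['fx']*q[...,0]/q[...,2]+p['cx'],p['fy']*q[...,1]/q[...,2]+p['cy']],-1).astype(np.float32)
o=cv2.createCLAHE(4,(3,3)).apply(cv2.cvtColor(cv2.remap(im,mp[...,0],mp[...,1],cv2.INTER_CUBIC),cv2.COLOR_RGB2GRAY))
w=cv2.resize(cv2.cvtColor(im,cv2.COLOR_RGB2GRAY),(320,240)); w=np.vstack([w,np.zeros((240,320),np.uint8)])
cv2.imwrite('pics/nut8.png',np.hstack([o,w]))
E
```

```text
t: 29.85
position: [0.6238, 0.1859, 0.3192]
t: 30.05
position: [0.6172, 0.1846, 0.3267]
opening: 0.0195
```

View pics/nut8.png

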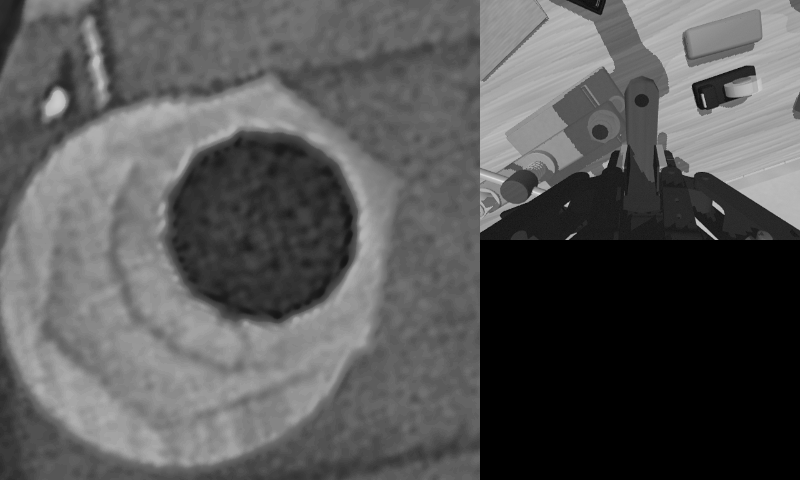

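The crop shows corners at (275,75), (400,183) and (370,345), so the flats face 19.3° mod 60. That is about 29° past finger-tight (about 49°): fully tightened, and not backed off. I carry the spanner back to its spot.

```bash
H="python3 -m handwheel"
$H '{"linear":[[40,0,0],[40,0,0],[20,0,0],[0,0,0],[0,0,0]],"rot":[[0,0,0],[0,0,0],[0,0,-0.131],[0,0,-0.131],[0,0,-0.131]],"grip":[0,0,0,0,0]}' | grep -E "^t:|pos"
$H '{"linear":[[6,-30,0],[7,-46,0],[7,-46,0],[7,-46,0],[7,-46,0]],"rot":[[0,0,0],[0,0,0],[0,0,0],[0,0,0],[0,0,0]],"grip":[0,0,0,0,0]}' | grep -E "^t:|pos"
$H '{"linear":[[7,-46,0],[7,-46,0],[7,-46,0],[7,-46,0],[7,-46,0]],"rot":[[0,0,0],[0,0,0],[0,0,0],[0,0,0],[0,0,0]],"grip":[0,0,0,0,0]}' | grep -E "^t:|pos"
$H '{"linear":[[5,-46,0],[5,-46,0],[5,-30,0],[0,0,0],[0,0,0]],"rot":[[0,0,0],[0,0,0],[0,0,0],[0,0,0],[0,0,0]],"grip":[0,0,0,0,0]}' | grep -E "^t:|pos|force"
python3 -c "
from h import *
print(go([.441,-.382,.03],down(92)))"
```

```text
t: 30.6
position: [0.5234, 0.2226, 0.329]
t: 31.1
position: [0.49, 0.0074, 0.3282]
t: 31.6
position: [0.4558, -0.2221, 0.3284]
t: 32.1
position: [0.4421, -0.3427, 0.3277]
contact_force: [-0.3, -0.1, -2.7]
gripper_force: 82.9
(array([  1.5, -39.1, 297.7]), array([-0.   ,  0.001, -0.034]))
```

```bash
H="python3 -m handwheel"
$H '{"linear":[[0,-39,0],[0,0,50],[0,0,50],[0,0,50],[0,0,50]],"rot":[[0,0,0],[0,0,0],[0,0,0],[0,0,0],[0,0,0]],"grip":[0,0,0,0,0]}' | grep -E "^t:|pos"
$H '{"linear":[[0,0,45],[0,0,30],[0,0,0],[0,0,0]],"rot":[[0,0,0],[0,0,0],[0,0,0],[0,0,0]],"grip":[0,0,0,0]}' | grep -E "^t:|pos|force"
for i in 1 2 3; do $H '{"linear":[[0,0,4],[0,0,0]],"rot":[[0,0,0],[0,0,0]],"grip":[0,0]}' | grep -E "^t:|pos|contact"; done
```

```text
t: 32.6
position: [0.4437, -0.3803, 0.1263]
t: 33.0
position: [0.4438, -0.3811, 0.0528]
contact_force: [0.1, -1.0, -2.6]
gripper_force: 83.0
t: 33.2
position: [0.445, -0.3836, 0.0497]
contact_force: [0.8, -0.4, -2.2]
t: 33.4
position: [0.4438, -0.3827, 0.0437]
contact_force: [-0.3, 0.2, -2.8]
t: 33.6
position: [0.4432, -0.3822, 0.0388]
contact_force: [-0.3, 0.4, -3.0]
```

```bash
H="python3 -m handwheel"
for i in 1 2 3 4; do $H '{"linear":[[0,0,4],[0,0,4],[0,0,0]],"rot":[[0,0,0],[0,0,0],[0,0,0]],"grip":[0,0,0]}' | grep -E "^t:|pos|contact"; done
```

```text
t: 33.9
position: [0.4432, -0.3821, 0.0306]
contact_force: [0.3, -0.3, -2.8]
t: 34.2
position: [0.4435, -0.3824, 0.0229]
contact_force: [-0.3, 0.6, -0.2]
t: 34.5
position: [0.4434, -0.3825, 0.015]
contact_force: [-2.6, 0.8, 0.7]
t: 34.8
position: [0.4434, -0.3823, 0.0073]
contact_force: [-2.9, -0.1, 3.5]
```

```bash
H="python3 -m handwheel"
$H '{"linear":[[0,0,0],[0,0,0],[0,0,0],[0,0,-10],[0,0,-30]],"rot":[[0,0,0],[0,0,0],[0,0,0],[0,0,0],[0,0,0]],"grip":[40,70,80,80,80]}' | grep -E "^t:|pos|open"
$H '{"linear":[[0,0,-50],[-20,0,-50],[-40,0,-50],[0,0,-50],[0,0,0]],"rot":[[0,0,0],[0,0,0],[0,0,0],[0,0,0],[0,0,0]],"grip":[80,80,80,80,80]}' | grep -E "^t:|pos"
$H '{"linear":[[0,0,0],[0,0,0]],"rot":[[0,0,0],[0,0,0]],"grip":[80,80]}' | grep -E "^t:|pos|contact"
python3 - <<'E'
from h import *
p=bot.camera_params('wrist'); im=bot.grab_frame('wrist').astype(int)
print(proj(p,[.543,-.38,.01]),proj(p,[.38,-.384,.01]))
m=((im.max(2)-im.min(2)<25)&(im.max(2)<125)).astype(np.uint8)
n,l,st,ce=cv2.connectedComponentsWithStats(m)
u=proj(p,[.43,-.382,.01]); i=l[int(u[1]),int(u[0])]; print(i,st[i])
ys,xs=np.nonzero(l==i); W=np.array([ray(p,(x,y),.01)[:2] for x,y in zip(xs,ys)]); print(W.min(0),W.max(0),np.ptp(W,0))
E
```

```text
t: 35.3
position: [0.4418, -0.3804, 0.0454]
opening: 0.0682
t: 35.8
position: [0.4971, -0.3849, 0.2418]
t: 36.0
position: [0.4927, -0.3819, 0.2319]
contact_force: [0.0, 0.3, 0.2]
[259.75715641 200.6751444 ] [256.52567941  63.64109217]
5 [ 227   63   61  154 4029]
[ 0.37932945 -0.42160055] [ 0.56415578 -0.34520329] [0.18482632 0.07639726]
```

```bash
python3 -c "
from bench import bot
print(bot.hand_in())"
```

```text
the job is handed in; nothing more can be done
None
```

The nut was run down finger-tight with the fingers and tightened with the spanner until it came up solid. The spanner was laid flat back in its spot and the job handed in at about 36 s; no verdict was returned. On the first try the spanner knocked the nut back about 21°, but the spanner then ran it down again before tightening.

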